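# Push the empty tin through the gravity flap of the returns chute

## Task

The flat round tin with the closed lid lies in one of the two lanes of the returns chute's feed table. With the fingertips push it along its lane, through the hanging flap and down into the chute, then draw back so that the flap swings fully shut. Do not lift the tin, and leave the roll of tape, its flap and the screw jar beside the chute alone.

Things in the scene. Friction and masses are not known exactly. Their poses are not given: they have to be found in the camera images.
- chute: Fixed two-lane chute of grey sheet metal, 330 x 200 x 149 mm. Origin on the desk midway between the lanes, under the flaps' hinge rod; +x into the chute (push direction), +y left lane, z up. Flat feed table from x -170 to 0, top at z 80. Lanes 95 wide, centres y +49.5 and -49.5, rails 15 high beside and between them. Rod 6 thick along y at x 0, z 140. Clear window behind it, top z 149.
- mouth_left (a point): Middle of the left (+y) lane's mouth, on the feed table's top under the flap. Axes as the chute's. 3 mm behind it the table ends; a ramp falls from there at 58 degrees to the chute's floor (4 mm above the desk), and a part slides down by itself once its middle is about 15 mm past the edge. Stops at the lane's sides leave 88 mm.
- flap_left (a joint): Angle of the left lane's flap, rad: 0 hanging shut, grows as it swings into the chute, at most 1.5. Steel flap 86 wide, 3 thick, 50 g, hung from the rod, lower edge 3 mm above the table; swings inward only and falls shut by its own weight. A light push (under 1 N) opens it.
- mouth_right (a point): Middle of the right (-y) lane's mouth, on the feed table's top under the flap. Axes as the chute's. 3 mm behind it the table ends; a ramp falls from there at 58 degrees to the chute's floor (4 mm above the desk), and a part slides down by itself once its middle is about 15 mm past the edge. Stops at the lane's sides leave 88 mm.
- flap_right (a joint): Angle of the right lane's flap, rad: 0 hanging shut, grows as it swings into the chute, at most 1.5. Steel flap 86 wide, 3 thick, 50 g, hung from the rod, lower edge 3 mm above the table; swings inward only and falls shut by its own weight. A light push (under 1 N) opens it.
- flux_tin: The tin to push: round tin with closed lid, lying flat, 51 mm diameter, 22 mm high, 40 to 85 g. Origin at the centre of its underside. It starts in one of the lanes on the feed table, 50 to 90 mm in front of the flap.
- tape_roll: Bystander: roll of electrical tape with an open middle, lying flat, 66 mm diameter, 19 mm high, in the other lane. Origin at the centre of its underside.
- screw_jar: Bystander: round jar of screws with a lid, 56 mm diameter, 58 mm high, on the desk to the left of the chute. Origin at the centre of its underside.

How it is judged:
By the outcome, as a careful person would: the job done as asked, in the order asked, and still so for the second after the job is handed in, with the robot touching nothing.
It also fails if it takes over 35 s, if anything falls off the work surface, if the arm or the gripper's body presses on something with over 40 N, if the wrist force passes 120 N, or if a joint passes its speed limit or range.

## Robot

A 6-joint arm with a two-finger parallel gripper is mounted at the origin on a cart in front of the work surface, level with it; the furniture and walls round the work are solid. World frame = base frame: x ahead of the robot, y to its left, z up, the work surface at z = 0. Lengths are in m, angles in rad, forces in N, time in s.
With the tool pointing down it reaches from about 0.3 to 0.75 m from the base axis. Payload 8.5 kg.
Tool frame: the origin (TCP) lies midway between the tips of the shut fingers; the grasp point (between the pads) lies 19 mm behind it; z points along the fingers, y is the line along which they close (so a half turn about z gives the same grasp; the last joint's range is limited). The gripper opens to 85 mm and grips with 20 to 120 N. Pads are 22 mm wide; open, the fingers measure 114 mm over their backs; the gripper's body (76 mm by 85 mm) begins 54 mm behind the grasp point. The pads swing forward as they close: fully open they stand 13 mm farther back than shut.
Start: joints at [-1.382, 0.381, 1.297, -0, 1.464, -0.215], TCP at [0.216, -0.506, 0.231] pointing down, gripper open.
Joint ranges: [-3.11, 3.11], [-0.89, 2.33], [0.22, 2.48], [-1.42, 4.56], [0.17, 2.85], [-2.88, 2.88]. Speed limits (rad/s): [2.39, 2.39, 3.14, 3.14, 3.14, 3.14].

## Interface

Orientations are given as a unit quaternion [x, y, z, w].
In Python, from rig import env gives the robot as it stands.
- The arm moves only by the tool arm_command, never from a script. Its argument "deltas" is a list of rows, each a list of 3 entries, a list of its own where there are three numbers: the opening, from 0 (shut) to 1 (fully open), then the shift along the tool's x, y, z in mm, then the turn about the tool's z in degrees. A call has 1 to 20 rows; each row shifts and turns the commanded pose from where the row before left it, along the tool's axes as they then stand; what a row does not reach is not made up. A row lasts 1/10 s, in which the tool goes at most 50 mm and 8.59 degrees, less where a joint would pass 70% of its speed; a pose out of reach is approached as far as the arm can. A call with a gripper value outside its range is refused whole. The fingers move at their own pace and stop on an object; "squeeze" is the grip in N (left out, the last holds). Time passes only in rows, so rows that do not move let the fingers close. It gives the time, the measured TCP pose, the force, the opening and the grip force at its end, in the units of the state.
- env.state(): the state, without advancing time (a new reading comes with each control period).
- env.camera(name): name is "scene" or "top"; returns a dict with "color" (400x640x3 uint8, red, green, blue), "z_map" (400x640 float32, m along the optical axis (not along the pixel's ray), 0 where there is no reading), "mtx" (3x3 intrinsics, pixels), "extrinsics" (4x4, takes a point from world to camera coordinates). Camera axes: x right, y down, z forward; pixel columns grow to the right and rows downward; lengths in m; the calibration is good to about 2 mm. A picture is of the moment at which its call begins.
- env.close_job(): hands the job in; it is judged then, once.
The state is a dict: "t": time; "qpos": joint angles; "joint_velocities": joint speeds; "tau": joint torques, N m; "tool_pos": TCP position; "eef_rot": TCP orientation; "contact_force": force on the tool from outside, world axes, zero at the start; "ft_torque": the same for the moment, N m; "opening": finger opening in m; "finger_force": force on a finger pad.
Only numpy, scipy, OpenCV 4.12 (cv2) and the standard library are available. Lean on these libraries where they do the work, as an engineer would, in place of code of your own. Each camera call takes 0.05 s, during which the arm holds its last target. There are 200 camera calls.

## Working session

There is one attempt and no reset: what is moved stays moved. The work goes in short steps, Python scripts to look and compute and a tool call to move; the robot and the scene stay as the last step left them, time stands still between calls to the robot, and variables do not carry over. Pictures are saved under pics/ and viewed, at most 10 in all, crops included, and the job is handed in when it is done.

Besides the shell and the picture viewer there is one more tool, called after "Emit:" by a JSON object that holds its "method" and its "body". arm_command: Moves the arm, as the interface text tells. Its arguments: {"type":"object","properties":{"deltas":{"type":"array","items":{"type":"array"}},"squeeze":{"type":"number"}},"required":["deltas"]}

```bash
mkdir -p pics; cat > h.py <<'E'
import numpy as np, cv2
from rig import env
def shot(n,f):
    c=env.camera(n); cv2.imwrite('pics/'+f,c['color'][:,:,::-1]); np.savez('pics/'+f[:-4]+'.npz',**c); return c
def pt(c,u,v,r=1):
    z=c['z_map'][v-r:v+r+1,u-r:u+r+1]; z=np.median(z[z>0]); K=c['mtx']
    p=np.array([(u-K[0,2])/K[0,0]*z,(v-K[1,2])/K[1,1]*z,z,1]); return (np.linalg.inv(c['extrinsics'])@p)[:3].round(4)
def ray(c,u,v,h):
    E=np.linalg.inv(c['extrinsics']);K=c['mtx']
    d=E[:3,:3]@np.array([(u-K[0,2])/K[0,0],(v-K[1,2])/K[1,1],1]);o=E[:3,3]
    return (o+d*(h-o[2])/d[2]).round(4)
E
python3 - <<'E'
from h import *
shot('top','t1.png');shot('scene','s1.png')
s=env.state();print(s['tool_pos'],s['eef_rot'],s['opening'])
E
```

```text
[ 0.21604709 -0.50552391  0.23079086] [ 9.79684907e-01  2.00541994e-01  2.80289995e-07 -6.26005103e-04] 0.08538504638296254
```

View pics/t1.png

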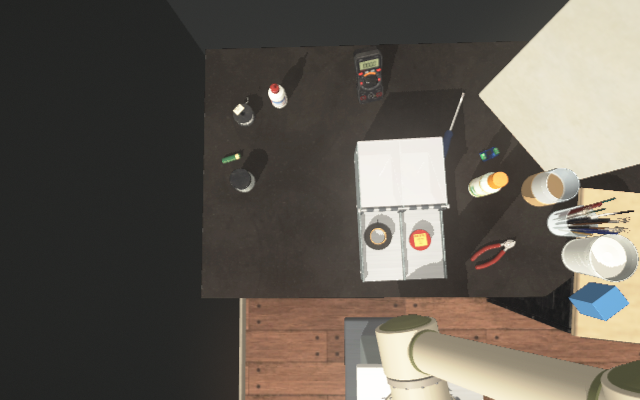

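View pics/s1.png

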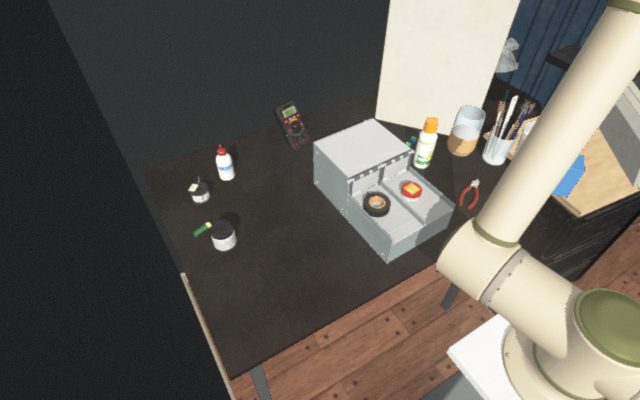

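The red tin is in the right lane at about (420,240) in the top view, and the tape is in the left lane at about (378,236). The rod runs along row 207.

```bash
python3 - <<'E'
import cv2
i=cv2.imread('pics/t1.png')[130:290,345:460]
cv2.imwrite('pics/t1c.png',cv2.resize(i,None,fx=3.7,fy=3.7,interpolation=cv2.INTER_CUBIC))
from h import *
c=dict(np.load('pics/t1.npz'))
for u,v in [(420,240),(378,226),(378,237),(420,265),(380,270),(400,170)]: print(u,v,pt(c,u,v))
h=cv2.cvtColor(c['color'],cv2.COLOR_RGB2HSV)
m=((h[...,0]<33)|(h[...,0]>170))&(h[...,1]>130)&(h[...,2]>80); m[:210]=0;m[280:]=0;m[:,:405]=0;m[:,440:]=0
v,u=np.nonzero(m);print(u.mean(),v.mean(),len(u),u.min(),u.max(),v.min(),v.max())
(cx,cy),r=cv2.minEnclosingCircle(np.c_[u,v].astype(np.float32));print(cx,cy,r,ray(c,cx,cy,.102),ray(c,cx+r,cy,.102)-ray(c,cx,cy,.102))
E
```

```text
420 240 [0.4738 0.0063 0.1002]
378 226 [0.5082 0.1056 0.0981]
378 237 [0.4819 0.1041 0.0786]
420 265 [0.4132 0.0033 0.0769]
380 270 [0.4016 0.1007 0.0769]
400 170 [0.6357 0.0574 0.1486]
419.7386934673367 239.24120603015075 199 410 430 230 249
419.8888854980469 239.5 10.221866607666016 [0.4749 0.0069 0.102 ] [-1.00e-04 -2.42e-02  0.00e+00]
```

View pics/t1c.png

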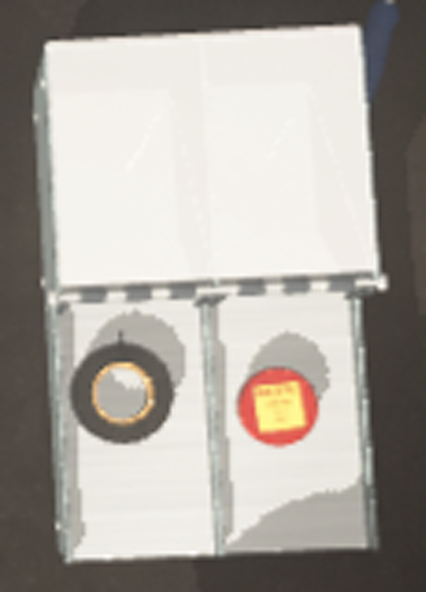

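```bash
python3 - <<'E'
from h import *
c=dict(np.load('pics/t1.npz'))
f=lambda x,y,h: ray(c,345+x/3.7,130+y/3.7,h)
A=f(207,298,.095);B=f(217,553,.095);L=f(47,287,.14);R=f(384,283,.14);FL=f(66,560,.095);FR=f(378,548,.095)
tl=f(47,42,.149);tr=f(362,27,.149);bl=f(52,284,.149)
print(A,B,L,R,FL,FR)
for n,d in [('rail',A-B),('rod',L-R),('front',FL-FR),('roof back',tl-tr)]:
    a=np.degrees(np.arctan2(d[1],d[0]));print(n,a if n=='rail' else a-90,np.linalg.norm(d[:2]))
print('roof',tl,tr,bl)
E
```

```text
[0.5453 0.049  0.095 ] [0.3801 0.0468 0.095 ] [0.5499 0.1562 0.14  ] [ 0.5503 -0.054   0.14  ] [0.376  0.1441 0.095 ] [ 0.3829 -0.0563  0.095 ]
rail 0.7629737537834336 0.165214648260982
rod 0.10903084748444769 0.21020038058956983
front 1.971979858808652 0.20051875224028304
roof back 1.8811962207642097 0.19800671705778064
roof [0.7048 0.1543 0.149 ] [ 0.7113 -0.0436  0.149 ] [0.551  0.1535 0.149 ]
```

Emit:
{"method": "arm_command", "body": {"deltas": [[0.15,[0,0,0],7.2],[0.15,[0,0,0],7.2],[0.15,[0,0,0],7.2],[0.15,[15.4,-36.1,0],0],[0.15,[15.4,-36.1,0],0],[0.15,[15.4,-36.1,0],0],[0.15,[15.4,-36.1,0],0],[0.15,[15.4,-36.1,0],0],[0.15,[15.4,-36.1,0],0],[0.15,[15.4,-36.1,0],0],[0.15,[15.4,-36.1,0],0],[0.15,[15.4,-36.1,0],0],[0.15,[15.4,-36.1,0],0],[0.15,[15.4,-36.1,0],0],[0.15,[15.4,-36.1,0],0],[0.15,[15.4,-36.1,0],0],[0.15,[15.4,-36.1,0],0],[0.15,[0,0,0],0],[0.15,[0,0,0],0]]}}

```text
t: 2.0
tool_pos: [0.4179, 0.0058, 0.2311]
eef_rot: [1.0, 0.015, -0.0, 0.0]
contact_force: [0.1, 0.7, 0.4]
opening: 0.0128
finger_force: 0.0
```

Emit:
{"method": "arm_command", "body": {"deltas": [[0.15,[0,0,30],0],[0.15,[0,0,30],0],[0.15,[0,0,30],0],[0.15,[0,0,25],0],[0.15,[0,0,15],0],[0.15,[0,0,11],0],[0.15,[0,0,0],0],[0.15,[0,0,0],0]]}}

```text
t: 2.8
tool_pos: [0.4181, 0.0044, 0.0906]
eef_rot: [1.0, 0.013, -0.0, 0.0]
contact_force: [-0.3, -0.2, 1.1]
opening: 0.0129
finger_force: 0.0
```

```bash
python3 - <<'E'
from h import *
t=shot('top','t2.png');s=shot('scene','s2.png')
a=cv2.resize(cv2.imread('pics/t2.png')[130:290,340:465],None,fx=3,fy=3,interpolation=cv2.INTER_CUBIC)
b=cv2.resize(cv2.imread('pics/s2.png')[110:270,300:440],None,fx=3,fy=3,interpolation=cv2.INTER_CUBIC)
cv2.imwrite('pics/ts2.png',np.hstack([a,b]))
print(env.state()['contact_force'])
E
```

```text
[ 1.11271482 -0.04457328 -0.50642285]
```

View pics/ts2.png

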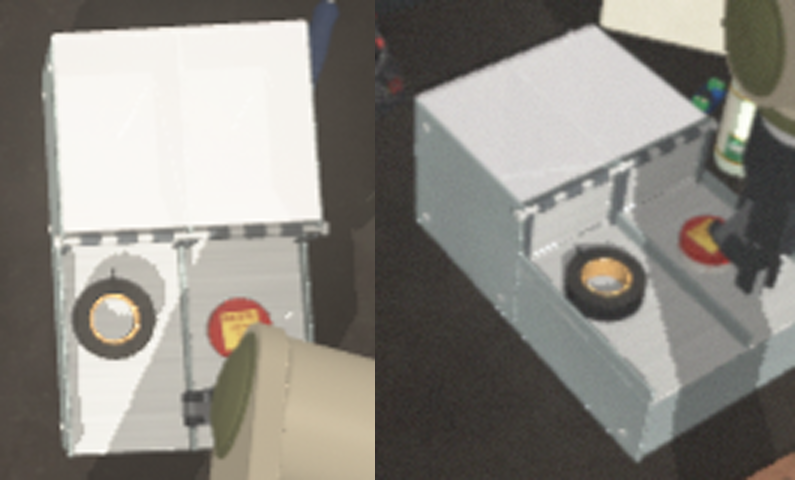

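The fingers stand in the right lane behind the tin at about (240,325) in the crop, and nothing has been disturbed. I'm pushing now.

Emit:
{"method": "arm_command", "body": {"deltas": [[0.15,[8,0,0],0],[0.15,[8,0,0],0],[0.15,[8,0,0],0],[0.15,[8,0.5,0],0],[0.15,[8,0.5,0],0],[0.15,[8,0.5,0],0],[0.15,[8,0.5,0],0],[0.15,[8,0.5,0],0],[0.15,[8,0.5,0],0],[0.15,[8,0.5,0],0],[0.15,[5,0.5,0],0],[0.15,[0,0,0],0],[0.15,[0,0,0],0]]}}

```text
t: 4.2
tool_pos: [0.5031, 0.0036, 0.0903]
eef_rot: [1.0, 0.013, -0.0, -0.0]
contact_force: [-0.3, 1.1, -0.6]
opening: 0.0132
finger_force: 0.0
```

```bash
python3 - <<'E'
from h import *
t=shot('top','t3.png');s=shot('scene','s3.png')
a=cv2.resize(cv2.imread('pics/t3.png')[130:290,340:465],None,fx=3,fy=3,interpolation=cv2.INTER_CUBIC)
b=cv2.resize(cv2.imread('pics/s3.png')[110:270,300:440],None,fx=3,fy=3,interpolation=cv2.INTER_CUBIC)
cv2.imwrite('pics/ts3.png',np.hstack([a,b]))
print(env.state()['contact_force'])
E
```

```text
[ 0.1509395  -0.16898802 -0.14347551]
```

View pics/ts3.png

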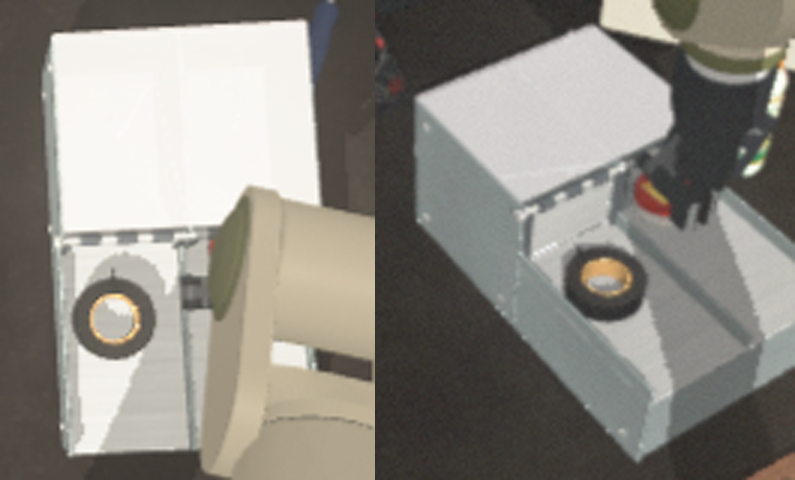

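The tin is at the flap with the fingers behind it. I'm continuing.

Emit:
{"method": "arm_command", "body": {"deltas": [[0.15,[6,0.5,0],0],[0.15,[8,0.5,0],0],[0.15,[8,0,0],0],[0.15,[3,0,0],0],[0.15,[0,0,0],0],[0.15,[0,0,0],0]]}}

```text
t: 4.9
tool_pos: [0.5281, 0.0033, 0.0902]
eef_rot: [1.0, 0.013, -0.0, -0.0]
contact_force: [0.8, -0.9, -0.7]
opening: 0.0129
finger_force: 0.0
```

```bash
python3 - <<'E'
from h import *
t=shot('top','t4.png');s=shot('scene','s4.png')
a=cv2.resize(cv2.imread('pics/t4.png')[130:290,340:465],None,fx=3,fy=3,interpolation=cv2.INTER_CUBIC)
b=cv2.resize(cv2.imread('pics/s4.png')[110:270,300:440],None,fx=3,fy=3,interpolation=cv2.INTER_CUBIC)
cv2.imwrite('pics/ts4.png',np.hstack([a,b]))
print(env.state()['contact_force'])
E
```

```text
[ 1.09040416 -0.41357891  0.38632748]
```

View pics/ts4.png

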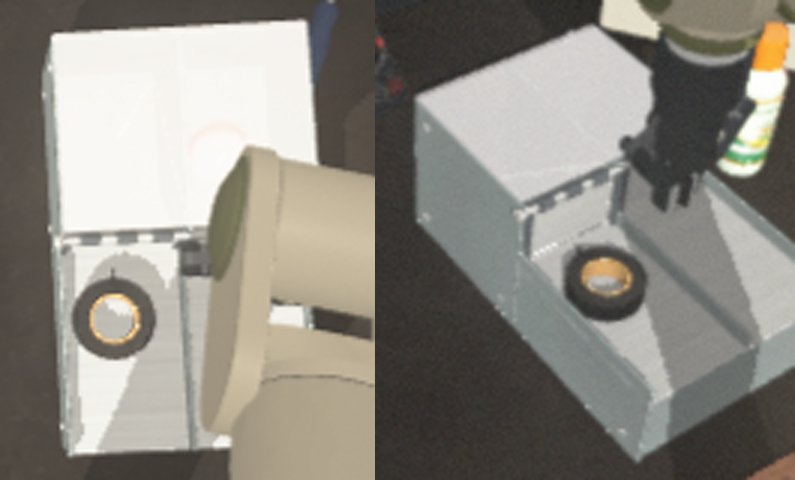

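The tin shows faintly through the window at about (218,145), so it is down in the chute. I'm drawing back and up.

Emit:
{"method": "arm_command", "body": {"deltas": [[0.15,[-15,0,0],0],[0.15,[-25,0,0],0],[0.15,[-25,0,0],0],[0.15,[-20,0,-10],0],[0.15,[0,0,-30],0],[0.15,[0,0,-35],0],[0.15,[0,0,-35],0],[0.15,[0,0,-30],0],[0.15,[0,30,0],0],[0.15,[0,36,0],0],[0.15,[0,36,0],0],[0.15,[0,36,0],0],[0.15,[0,36,0],0],[0.15,[0,30,0],0],[0.15,[0,30,0],0],[0.15,[0,15,0],0],[0.15,[0,0,0],0],[0.15,[0,0,0],0],[0.15,[0,0,0],0]]}}

```text
t: 6.9
tool_pos: [0.4499, -0.2467, 0.2304]
eef_rot: [1.0, 0.014, -0.0, -0.0]
contact_force: [-0.6, 1.3, 0.4]
opening: 0.0131
finger_force: 0.0
```

```bash
python3 - <<'E'
from h import *
t=shot('top','t5.png');s=shot('scene','s5.png')
a=cv2.resize(cv2.imread('pics/t5.png')[130:290,340:465],None,fx=3,fy=3,interpolation=cv2.INTER_CUBIC)
b=cv2.resize(cv2.imread('pics/s5.png')[110:270,300:440],None,fx=3,fy=3,interpolation=cv2.INTER_CUBIC)
cv2.imwrite('pics/ts5.png',np.hstack([a,b]))
E
```

```text
(no output)
```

View pics/ts5.png

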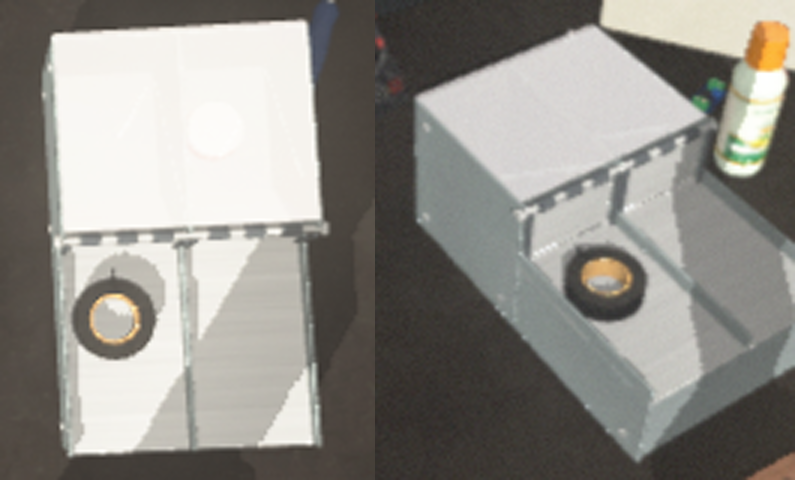

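The tin is in the chute under the window at about (215,130), the right flap hangs shut like the left one, and the tape is unmoved.

```bash
python3 -c "
from rig import env
print(env.close_job())"
```

```text
the job is handed in; nothing more can be done
None
```

The tin was pushed along the right lane, through its flap and down into the chute. The last pictures show that flap hanging shut and the tape unmoved, the arm never went near the jar, and I have handed the job in.

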